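# Scrape the offcuts off the trimming board into its tray

### The arm

A 6-joint arm with a two-finger parallel gripper is mounted at the origin on a cart in front of the work surface, level with it; the furniture and walls round the work are solid. World frame = base frame: x ahead of the robot, y to its left, z up, the work surface at z = 0. Lengths are in m, angles in rad, forces in N, time in s.
With the tool pointing down it reaches from about 0.35 to 0.875 m from the base axis. Payload 4.2 kg.
Tool frame: the origin (TCP) lies between the finger pads; the fingertips stand 11 mm ahead of it and the grasp point (between the pads) lies 8 mm behind it; z points along the fingers, x is the direction in which the jaws open and shut, and the axes are right-handed (so a half turn about z gives the same grasp; the last joint's range is limited). The gripper opens to 87 mm and grips with 3 to 60 N. Pads are 19 mm wide; open, the fingers measure 117 mm over their backs; the gripper's body (75 mm by 190 mm) begins 51 mm behind the grasp point.
Start: joints at [1.49, 0.385, 0.008, 0, -1.194, -0.259], TCP at [0.208, 0.589, 0.198] pointing down, gripper open.
Joint ranges: [-3.14, 3.14], [-1.21, 2.06], [-1.07, 1.41], [-3.16, 2.05], [-2.99, -0.16], [-3.1, 3.1]. Speed limits (rad/s): [2.79, 2.79, 3.14, 3.14, 3.14, 3.14].

### API

Orientations are given as a unit quaternion [x, y, z, w].
In Python, from workcell import telemetry, vision, finish_job gives the robot as it stands. The module is installed in compiled form; this text tells all that it offers.
- The arm moves only by the tool drive_tool, never from a script. Its argument "plan" is text: rows parted by semicolons, each of 5 numbers parted by spaces: the closure in counts, from 0 (fully open) to 255 (shut), then the shift along the world's x, y, z in mm, then the turn about the world's z in degrees. In form: fingers tx ty tz spin; .... A call has 1 to 20 rows; each row shifts and turns the pose as measured when the row begins; what a row does not reach is not made up. A row lasts 1/12 s, in which the tool goes at most 41.7 mm and 7.16 degrees, less where a joint would pass 70% of its speed; a pose out of reach is approached as far as the arm can. A call with a gripper value outside its range is refused whole. The fingers move at their own pace and stop on an object; the grip force is fixed at half the most. Time passes only in rows, so rows that do not move let the fingers close. It gives the time, the measured TCP pose, the force and the opening at its end, in the units of the state.
- telemetry.get_state(): the state, without advancing time (a new reading comes with each control period).
- vision.snapshot(name): name is "scene" or "top" or "wrist"; returns the picture (480x640x3 uint8, blue, green, red); there is no depth.
- vision.camera_params(name): a dict with "camera_matrix" (3x3 intrinsics, pixels), "pose" (4x4, takes a point from camera to world coordinates). Camera axes: x right, y up, looking along -z (the intrinsics and any distortion apply to the point x, -y, -z); pixel columns grow to the right and rows downward; lengths in m; the calibration is good to about 2 mm. A picture is of the moment at which its call begins: read the wrist's pose just before it. camera_params takes no time and is no camera call; for the wrist camera it gives the pose at the moment of the call.
- finish_job(): hands the job in, once; it reports no verdict.
The state is a dict: "t": time; "qpos": joint angles; "qd": joint speeds; "tau": joint torques, N m; "tcp_pos": TCP position; "tool_rot": TCP orientation; "contact_force": force on the tool from outside, world axes, zero at the start; "moment": the same for the moment, N m; "opening": finger opening in m.
Only numpy, scipy, OpenCV 4.12 (cv2) and the standard library are available. Lean on these libraries where they do the work, as an engineer would, in place of code of your own. Each camera call takes 0.05 s, during which the arm holds its last target. There are 200 camera calls.

### The job

Take the scraper block and use it to wipe all four loose metal offcuts off the trimming board's plate into the catch tray at its open end; do not push the offcuts with the fingers. Then set the scraper, without dropping it, standing upright on the bench top clear of the board and its tray, and leave the other things on the bench where they are.

Things in the scene. Friction and masses are not known exactly. Their poses are not given: they have to be found in the camera images.
- board: Trimming board fixed to the bench: plywood block with a dark steel top plate 44 above the bench, low aluminium fences on three sides, aluminium catch tray at the open front end. Origin on the bench. Own -x points from plate to tray, z up. Plate channel: x = -90 (open edge, straight drop into the tray) to +102 (back fence), y = -70 to +70; fences rise 10 above the plate. (mm)
- plate_middle (a point): Point on the plate's top surface, at board x = +5, y = 0, z = 44 mm. A bench vice about 0.2 m high stands at the back of the bench, from world x = 0.63 m on, between y = 0.05 and 0.30 m: keep the arm and the carried scraper clear of it.
- tray_middle (a point): Middle of the catch tray's floor, at board x = -145, y = 0, z = 8 mm. The tray spans board x = -200 to -90, y = -78 to +78; walls 3 thick, 36 high (rolled front rim to 38.5); its floor is 8 above the bench.
- scraper: Loose scraper block standing on the bench, about 160 g, the same after half a turn. Origin: middle of its underside. Own y runs along the 90 long scraping edge, x is the 34 thickness (steel blade on each x face, underside up to 19), z up. Pale wooden grip ridge on top, 22 thick (x), 66 long (y), from 26 to 76 above the underside: grasp across the 22 from above. (mm)
- offcut_0: Loose metal offcut lying on the plate: a flat bar end 24x14x9, about 12 g. Origin at the middle of its underside. Offcuts start with origins at board x = -65 to +30; the back end of the plate is free for the scraper. (mm)
- offcut_1: Loose metal offcut lying on the plate: a square bar end 16x16x10, about 12 g. Origin at the middle of its underside. Offcuts start with origins at board x = -65 to +30; the back end of the plate is free for the scraper. (mm)
- offcut_2: Loose metal offcut lying on the plate: a round bar end, 18 across and 10 high, about 12 g. Origin at the middle of its underside. Offcuts start with origins at board x = -65 to +30; the back end of the plate is free for the scraper. (mm)
- offcut_3: Loose metal offcut lying on the plate: an L-shaped angle end 22x18x10, legs 6 wide, about 12 g. Origin at the middle of its underside. Offcuts start with origins at board x = -65 to +30; the back end of the plate is free for the scraper. (mm)
- knob_violet: Bystander, loose on the bench: round mottled knob 44 across, 24 high. Origin at the middle of its underside. Leave it alone. (mm)
- knob_blue: Bystander, loose on the bench: round mottled knob 38 across, 21 high. Origin at the middle of its underside. Leave it alone. (mm)
- disc_green: Bystander, loose on the bench: flat pale round knob 42 across, 11 high. Origin at the middle of its underside. Leave it alone. (mm)
- mould_small: Bystander, loose on the bench: small light mould block 36x50x34 with a bored hole. Origin at the middle of its underside. Leave it alone. (mm)
- green_clip: Bystander, loose on the bench: printed spring clip 32x45x40. Origin at the middle of its underside. Leave it alone. (mm)
Things that resemble listed ones, but are neither listed nor needed, are in the scene too. Of the things shaped like the scraper, the wooden one is meant.

How it is judged:
On the way, in this order (a step that is already met when the one before it is completed fails the run):
1. the scraper is held in the fingers with its edge down on the plate (within 8 mm) (contact force between the fingers and scraper above 1 N and z of scraper in the frame of board between 0.04 and 0.052 m and x of scraper in the frame of board between -0.11 and 0.11 m and y of scraper in the frame of board between -0.07 and 0.07 m), for 0.1 s.
2. all four offcuts lie in the tray while the scraper is still held (contact force between the fingers and scraper above 1 N and x of offcut_0 in the frame of board between -0.2 and -0.09 m and y of offcut_0 in the frame of board between -0.077 and 0.077 m and z of each of offcut_0, offcut_1, offcut_2, offcut_3 in the frame of board below 0.032 m and x of offcut_1 in the frame of board between -0.2 and -0.09 m and y of offcut_1 in the frame of board between -0.077 and 0.077 m and x of offcut_2 in the frame of board between -0.2 and -0.09 m and y of offcut_2 in the frame of board between -0.077 and 0.077 m and x of offcut_3 in the frame of board between -0.2 and -0.09 m and y of offcut_3 in the frame of board between -0.077 and 0.077 m), for 0.2 s.
At the end, for the whole second after the job is handed in: All four offcuts rest in the tray (origins inside its outline, under 32 mm above the bench); the scraper stands released and still on the bench top, upright within 0.1 rad, its underside within 5 mm of the bench top (not in the tray, whose floor is 8 mm up), not touching the board (x of offcut_0 in the frame of board between -0.2 and -0.09 m and y of offcut_0 in the frame of board between -0.077 and 0.077 m and z of each of offcut_0, offcut_1, offcut_2, offcut_3 in the frame of board below 0.032 m and x of offcut_1 in the frame of board between -0.2 and -0.09 m and y of offcut_1 in the frame of board between -0.077 and 0.077 m and x of offcut_2 in the frame of board between -0.2 and -0.09 m and y of offcut_2 in the frame of board between -0.077 and 0.077 m and x of offcut_3 in the frame of board between -0.2 and -0.09 m and y of offcut_3 in the frame of board between -0.077 and 0.077 m and height (world z) of scraper between -0.005 and 0.005 m and angle between scraper's own z axis and vertical below 0.1 rad and linear speed of each of scraper, offcut_0, offcut_1, offcut_2, offcut_3 below 0.02 m/s and contact force between scraper and board below 0.1 N).
It fails at once if the fingers press on an offcut (over 1 N) (contact force between the fingers and offcut_0 above 1 N or contact force between the fingers and offcut_1 above 1 N or contact force between the fingers and offcut_2 above 1 N or contact force between the fingers and offcut_3 above 1 N).
It fails at once if the scraper is dropped (falls free at over 0.4 m/s more than 10 mm above the bench) (contact force between the fingers and scraper below 0.1 N and height (world z) of scraper above 0.01 m and linear speed of scraper above 0.4 m/s).
It fails at once if a bystander is moved by more than 30 mm (distance of any of knob_violet, knob_blue, disc_green, mould_small, green_clip from where it was at the start of the episode above 0.03 m).
It also fails if it takes over 64 s, if anything falls off the work surface, if the arm or the gripper's body presses on something with over 40 N, if the wrist force passes 120 N, or if a joint passes its speed limit or range.

## Working session

There is one attempt and no reset: what is moved stays moved. The work goes in short steps, Python scripts to look and compute and a tool call to move; the robot and the scene stay as the last step left them, time stands still between calls to the robot, and variables do not carry over. Pictures are saved under pics/ and viewed, about 8 in all and at most 12, crops included, and the job is handed in when it is done.

Besides the shell and the picture viewer there is one more tool, called after "Call:" in YAML: its name, and indented under it one key for each argument. drive_tool: Moves the arm, as the interface text tells. Its arguments: {"type":"object","properties":{"plan":{"type":"string"}},"required":["plan"]}

```bash
mkdir -p pics; cat > h.py <<'E'
import numpy as np, cv2
from workcell import telemetry, vision
def snap(n,f):
    p=vision.camera_params(n); im=vision.snapshot(n); cv2.imwrite('pics/'+f,im); np.savez('pics/'+f+'.npz',K=p['camera_matrix'],T=p['pose']); return im
def ray(f,uv,z):
    d=np.load('pics/'+f+'.npz'); K,T=d['K'],np.array(d['T'])
    r=np.linalg.inv(K)@[uv[0],uv[1],1]; r=T[:3,:3]@(r*[1,-1,-1]); o=T[:3,3]
    return o+r*(z-o[2])/r[2]
def proj(f,P):
    d=np.load('pics/'+f+'.npz'); K,T=d['K'],np.array(d['T'])
    c=(T[:3,:3].T@(np.array(P)-T[:3,3]))*[1,-1,-1]; q=K@c; return q[:2]/q[2]
E
python3 -c "
from h import *
print({k:v for k,v in vision.camera_params('top').items()})
snap('top','top1.png');snap('scene','sc1.png');s=telemetry.get_state();print(s['t'],s['tcp_pos'],s['tool_rot'],s['opening'])"
```

```text
{'camera_matrix': array([[493.48722432,   0.        , 316.15535412],
       [  0.        , 493.48722432, 241.89088834],
       [  0.        ,   0.        ,   1.        ]]), 'pose': array([[-0.01851113,  0.99210688, -0.12402124,  0.36741006],
       [-0.99977306, -0.01967524, -0.00816802,  0.02108493],
       [-0.0105437 ,  0.12384189,  0.99224595,  1.55356134],
       [ 0.        ,  0.        ,  0.        ,  1.        ]])}
0.1 [0.2081116  0.58872925 0.19667609] [-5.77297155e-01  8.16533569e-01 -5.89439774e-04 -7.60113662e-04] 0.08711091220274596
```

View pics/top1.png

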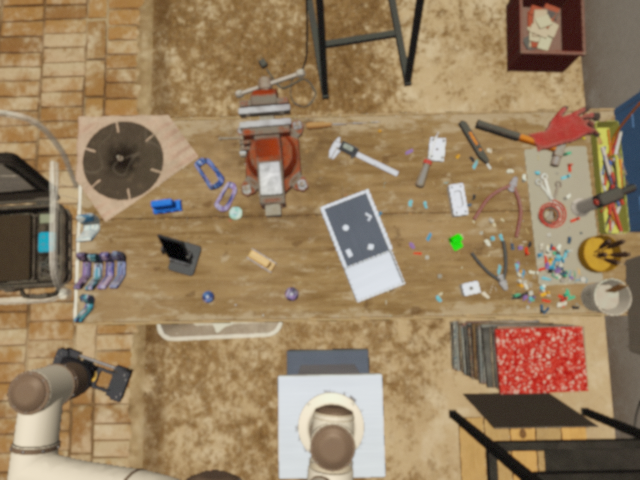

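View pics/sc1.png

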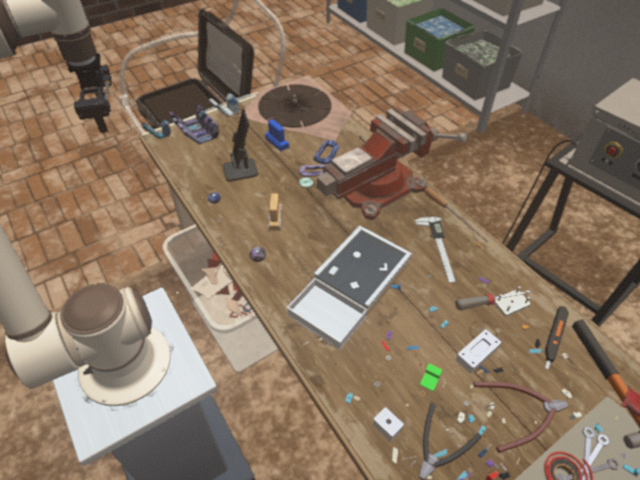

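The top view shows the wooden scraper near (261,260), a blue look-alike at (167,206), the board's plate near (358,225) with the tray near (376,275), and knobs at (208,296) and (292,294). I'll zoom in on it.

```bash
python3 -c "
from h import *
im=cv2.imread('pics/top1.png')[180:310,240:420]
cv2.imwrite('pics/c1.png',cv2.resize(im,None,fx=4.4,fy=4.4,interpolation=cv2.INTER_CUBIC))"
```

```text
(no output)
```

View pics/c1.png

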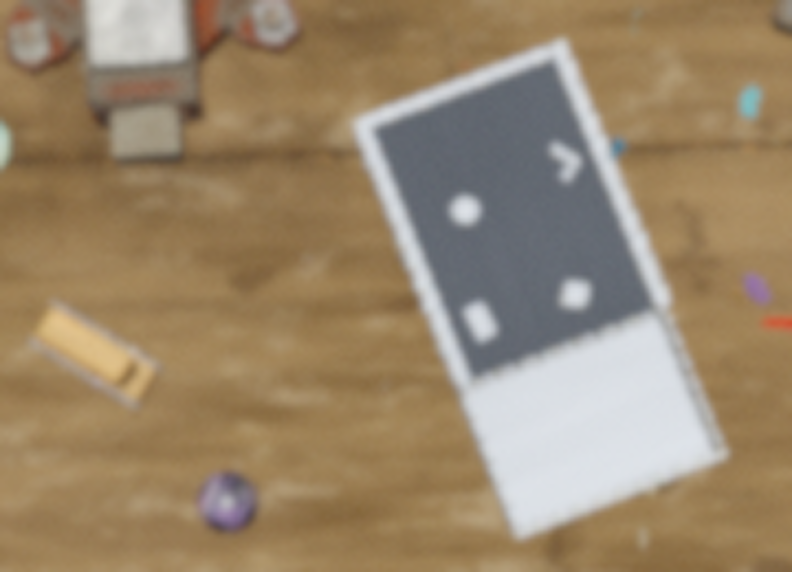

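```bash
cat > m.py <<'E'
from h import *
f='top1.png'
c=lambda u,v:(240+(u+.5)/4.4-.5,180+(v+.5)/4.4-.5)
def fit(px,loc,zs):
    W=np.array([ray(f,c(*p),z)[:2] for p,z in zip(px,zs)]);L=np.array(loc)
    lc,wc=L.mean(0),W.mean(0); a=np.angle(np.sum(np.conj((L-lc)@[1,1j])*((W-wc)@[1,1j])))
    R=np.array([[np.cos(a),-np.sin(a)],[np.sin(a),np.cos(a)]]); t=wc-R@lc
    print('pose',t,np.degrees(a),'res mm',np.round((W-L@R.T-t)*1000,1).tolist()); return R,t
# board +x = away from tray; image left = world +y
R,t=fit([(375,130),(555,62),(652,308),(472,380),(520,536),(727,457)],
 [(.102,.07),(.102,-.07),(-.09,-.07),(-.09,.07),(-.2,.078),(-.2,-.078)],[.044]*4+[.036]*2)
for n,p in dict(rect=(480,322),sq=(575,294),rnd=(464,210),L=(567,162)).items():
    print(n,np.round(((ray(f,c(*p),.052)[:2]-t)@R)*1000))
fit([(55,302),(158,368),(137,407),(33,340)],[(.017,.045),(.017,-.045),(-.017,-.045),(-.017,.045)],[.022]*4)
for q in [(.06,0),(-.09,0),(-.145,0)]: print(q,R@q+t)
print('purple',ray(f,c(228,500),.012))
E
python3 m.py
```

```text
pose [ 0.58643497 -0.09363335] 19.95125060817382 res mm [[-0.4, -2.3], [-1.8, 0.7], [2.1, 4.0], [2.0, -0.7], [-0.3, -1.5], [-1.6, -0.3]]
rect [-53.  49.]
sq [-59. -19.]
rnd [24. 31.]
L [ 30. -49.]
pose [0.50502443 0.20555579] -33.16333397164407 res mm [[-1.1, 0.4], [-0.3, 2.8], [0.8, -0.7], [0.6, -2.5]]
(0.06, 0) [ 0.64283396 -0.07316012]
(-0.09, 0) [ 0.50183647 -0.12434319]
(-0.145, 0) [ 0.45013739 -0.14311032]
purple [0.40070282 0.11362095 0.012     ]
```

Board yaw is 20.0° with fit residuals of 4 mm or less. The offcuts fall inside the stated ranges, and the scraper is at (0.505, 0.206) with yaw -33°. Next I move above the scraper.

Call:
drive_tool:
  plan: "0 20 -25 0 -7;0 20 -25 0 -7;0 20 -25 0 -7;0 20 -25 0 -7;0 20 -25 0 -7;0 20 -25 0 -7;0 20 -25 0 -7;0 20 -26 0 -7;0 20 -26 0 -7;0 20 -26 0 -7;0 20 -26 0 -7;0 20 -26 0 -7;0 20 -26 0 -7;0 20 -26 0 -7;0 17 -26 0 -6;0 0 0 0 0"

```text
t: 1.43
tcp_pos: [0.5099, 0.1841, 0.1879]
tool_rot: [0.313, 0.95, -0.002, -0.007]
contact_force: [-0.2, 0.1, -0.1]
opening: 0.0869
```

```bash
cat > st.py <<'E'
from h import *
s=telemetry.get_state();x,y,z,w=s['tool_rot']
print(round(s['t'],2),np.round(s['tcp_pos'],4),'yaw',np.degrees(np.arctan2(2*(x*y+z*w),1-2*(y*y+z*z))).round(2),np.round(s['contact_force'],1),round(s['opening'],4),'rotq',np.round(s['tool_rot'],4),'q',np.round(s['qpos'],2))
E
python3 st.py; python3 -c "
from h import *
im=snap('wrist','w1.png')
for P in [(.505,.2056,.076),(.505,.2056,0)]: print(proj('w1.png',P))"
```

```text
1.43 [0.5099 0.1841 0.1879] yaw 143.5 [-0.2  0.1 -0.1] 0.0869 rotq [ 0.3131  0.9497 -0.0022 -0.0072] q [ 0.64  0.26 -0.2  -0.01 -1.13 -1.27]
[336.34820702 247.01912825]
[331.55373788 221.6705153 ]
```

View pics/w1.png

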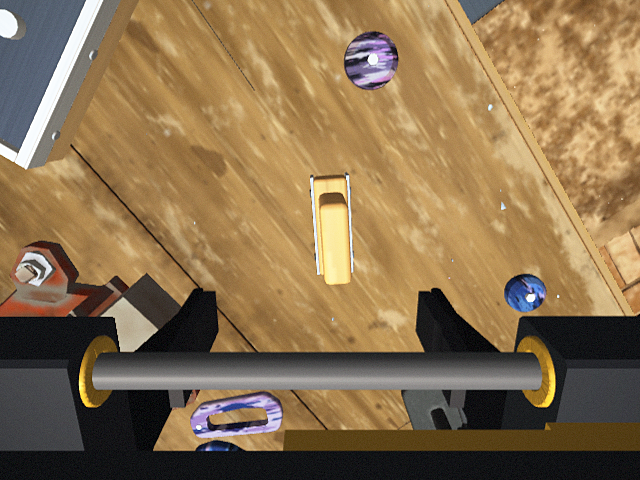

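The wrist view shows the scraper ridge's top face from about (333,207) to (337,283), near the predicted (336,247). The purple knob is at (371,60) and the blue one at (525,293). I'll measure the ridge closely.

```bash
python3 -c "
from h import *
f='w1.png'
for p,z in [((333,205),.076),((337,283.5),.076),((320,210),.076),((346,210),.076),((325,280),.076),((350,280),.076),((313,176),.019),((348.5,174),.019),((319,274),.019),((353,272),.019)]: print(p,np.round(ray(f,p,z)*1000,1))
"; python3 -c "
import cv2;im=cv2.imread('pics/w1.png')[160:300,270:400];cv2.imwrite('pics/c2.png',cv2.resize(im,None,fx=4,fy=4,interpolation=2))"
```

```text
(333, 205) [487.9 177.7  76. ]
(337, 283.5) [522.1 230.3  76. ]
(320, 210) [497.8 175.   76. ]
(346, 210) [482.4 186.5  76. ]
(325, 280) [527.9 222.3  76. ]
(350, 280) [512.3 234.   76. ]
(313, 176) [491.8 158.7  19. ]
(348.5, 174) [466.3 175.5  19. ]
(319, 274) [541.4 234.5  19. ]
(353, 272) [515.1 251.7  19. ]
```

View pics/c2.png

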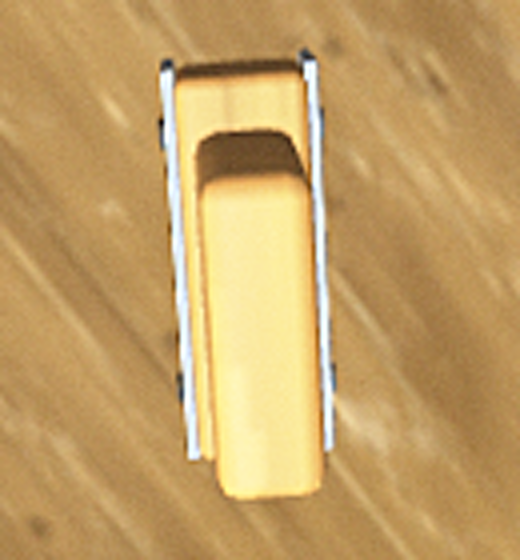

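Call:
drive_tool:
  plan: "0 -5 20 0 3;0 0 0 0 0;0 0 0 -25 0;0 0 0 -25 0;0 0 0 0 0;0 0 0 0 0"

```text
t: 1.98
tcp_pos: [0.5026, 0.2078, 0.1367]
tool_rot: [0.283, 0.959, -0.002, -0.007]
contact_force: [0.4, 0.7, 1.8]
opening: 0.0869
```

```bash
python3 st.py
```

```text
1.98 [0.5026 0.2078 0.1367] yaw 147.1 [0.4 0.7 1.8] 0.0869 rotq [ 0.2831  0.9591 -0.0018 -0.0073] q [ 0.68  0.31 -0.27 -0.01 -1.01 -1.25]
```

Call:
drive_tool:
  plan: "0 2 -3 -20 0;0 0 0 -20 0;0 0 0 -20 0;0 0 0 -15 0;0 0 0 -10 0;0 0 0 0 0;0 0 0 0 0"

```text
t: 2.57
tcp_pos: [0.5086, 0.2102, 0.058]
tool_rot: [0.279, 0.96, 0.003, -0.002]
contact_force: [-0.5, 0.0, 0.2]
opening: 0.0872
```

```bash
python3 st.py
```

```text
2.57 [0.5086 0.2102 0.058 ] yaw 147.58 [-0.5  0.   0.2] 0.0872 rotq [ 0.2792  0.9602  0.0032 -0.0021] q [ 0.68  0.4  -0.36 -0.01 -0.81 -1.24]
```

Call:
drive_tool:
  plan: "0 -4 -6 -10 0;0 0 0 -4 0;0 0 0 0 0;0 0 0 0 0"

```text
t: 2.9
tcp_pos: [0.5078, 0.2069, 0.0487]
tool_rot: [0.278, 0.961, 0.007, 0.001]
contact_force: [-1.0, 0.6, -0.7]
opening: 0.0869
```

```bash
python3 st.py
```

```text
2.9 [0.5078 0.2069 0.0487] yaw 147.71 [-1.   0.6 -0.7] 0.0869 rotq [0.2781 0.9605 0.0066 0.0011] q [ 0.68  0.41 -0.38 -0.01 -0.77 -1.24]
```

Call:
drive_tool:
  plan: "0 -2 -2 -5 0;0 0 0 0 0;255 0 0 0 0;255 0 0 0 0;255 0 0 0 0;255 0 0 0 0;255 0 0 0 0;255 0 0 0 0;255 0 0 0 0;255 0 0 0 0"

```text
t: 3.73
tcp_pos: [0.5079, 0.2064, 0.0461]
tool_rot: [0.278, 0.961, 0.009, 0.003]
contact_force: [-0.1, -0.8, 0.1]
opening: 0.0415
```

```bash
python3 st.py
```

```text
3.73 [0.5079 0.2064 0.0461] yaw 147.76 [-0.1 -0.8  0.1] 0.0415 rotq [0.2776 0.9607 0.0087 0.003 ] q [ 0.68  0.41 -0.39 -0.01 -0.76 -1.24]
```

Call:
drive_tool:
  plan: "255 0 0 0 0;255 0 0 0 0;255 0 0 0 0;255 0 0 0 0;255 0 0 0 0;255 0 0 0 0"

```text
t: 4.23
tcp_pos: [0.5077, 0.2064, 0.046]
tool_rot: [0.278, 0.961, 0.009, 0.003]
contact_force: [0.0, 0.4, 0.7]
opening: 0.0216
```

```bash
python3 st.py
```

```text
4.23 [0.5077 0.2064 0.046 ] yaw 147.77 [0.  0.4 0.7] 0.0216 rotq [0.2776 0.9607 0.0086 0.0028] q [ 0.68  0.41 -0.39 -0.01 -0.76 -1.24]
```

Grasp confirmed: opening 21.6 mm against a 22 mm ridge. I'll lift, then move to the board while staying clear of the vice.

Call:
drive_tool:
  plan: "255 0 0 20 0;255 0 0 30 0;255 0 0 30 0;255 0 0 20 0;255 0 -25 5 6;255 0 -30 0 7;255 0 -30 0 7;255 0 -30 0 7;255 0 -30 0 7;255 0 -30 0 6;255 0 -30 0 6;255 0 -30 0 5;255 0 -20 0 0;255 0 0 0 0;255 0 0 0 0"

```text
t: 5.48
tcp_pos: [0.4999, -0.0605, 0.1506]
tool_rot: [-0.177, 0.984, 0.006, -0.004]
contact_force: [0.5, 0.8, -0.8]
opening: 0.0214
```

```bash
cat >> st.py <<'E'
a=np.radians(19.95);R=np.array([[np.cos(a),-np.sin(a)],[np.sin(a),np.cos(a)]]);t=np.array([.58643,-.09363])
print('board tcp mm',np.round(((np.array(s['tcp_pos'][:2])-t)@R)*1000,1))
E
python3 st.py
```

```text
5.48 [ 0.4999 -0.0605  0.1506] yaw -159.61 [ 0.5  0.8 -0.8] 0.0214 rotq [-0.177   0.9842  0.0064 -0.0037] q [ 0.19  0.23 -0.34 -0.02 -1.01  0.17]
board tcp mm [-70.   60.7]
```

Call:
drive_tool:
  plan: "255 25 0 0 0;255 30 0 0 0;255 30 5 0 0;255 30 5 0 0;255 25 5 -10 0;255 5 0 -5 0;255 0 0 0 0;255 0 0 0 0"

```text
t: 6.15
tcp_pos: [0.6471, -0.0378, 0.1314]
tool_rot: [-0.178, 0.984, 0.008, -0.007]
contact_force: [-0.6, -0.9, -1.1]
opening: 0.0216
```

```bash
python3 st.py;python3 -c "
from h import *
snap('wrist','w2.png')"
```

```text
6.15 [ 0.6471 -0.0378  0.1314] yaw -159.45 [-0.6 -0.9 -1.1] 0.0216 rotq [-0.1783  0.9839  0.0079 -0.007 ] q [ 0.18  0.48 -0.   -0.02 -1.1   0.18]
board tcp mm [76.1 31.8]
```

View pics/w2.png

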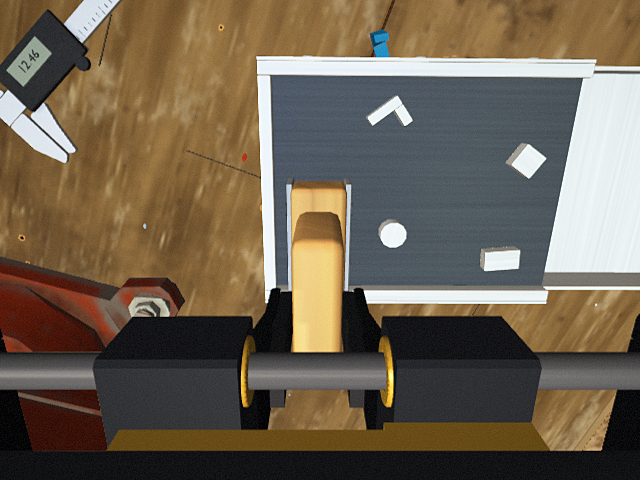

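The wrist view shows the scraper over the back end of the plate at (318,270), held straight. Offcuts are at (390,110), (526,160), (392,234) and (500,258). I'll check the board pose against the plate edges.

```bash
python3 - <<'E'
from h import *
f='w2.png'
a=np.radians(19.95);R=np.array([[np.cos(a),-np.sin(a)],[np.sin(a),np.cos(a)]]);t=np.array([.58643,-.09363])
B=lambda p,z:np.round((ray(f,p,z)[:2]-t)@R*1000,1)
for n,p,z in [('backfar',(272,76),.044),('openfar',(582,78),.044),('opennear',(548,284),.044),('nearfence_top',(400,288),.054),('nearfence_topR',(540,288),.054),('backfence_top',(271,250),.054),('rnd',(392,231),.054),('sq',(527,158),.054),('rect',(500,254),.053),('L',(388,108),.054),
 ('blade',(288,184),.104),('blade2',(350,184),.104)]: print(n,B(p,z))
E
```

```text
backfar [102.1 -69.4]
openfar [-89.  -70.2]
opennear [-94.5  69.2]
nearfence_top [15.4 68. ]
nearfence_topR [-83.1  67.7]
backfence_top [104.7  40.2]
rnd [23.9 26.3]
sq [-58.1 -22.4]
rect [-51.4  42.7]
L [ 31.6 -51.6]
blade [ 89.8 -14.7]
blade2 [ 57.7 -14.9]
```

Call:
drive_tool:
  plan: "255 0 -8 0 0;255 0 0 -10 0;255 0 0 -10 0;255 0 0 -8 0;255 0 0 0 0;255 0 0 0 0"

```text
t: 6.7
tcp_pos: [0.6427, -0.0469, 0.1029]
tool_rot: [-0.178, 0.984, 0.008, -0.007]
contact_force: [0.7, 0.2, -1.1]
opening: 0.0211
```

```bash
python3 st.py
```

```text
6.7 [ 0.6427 -0.0469  0.1029] yaw -159.48 [ 0.7  0.2 -1.1] 0.0211 rotq [-0.178   0.984   0.0083 -0.0069] q [ 0.17  0.5  -0.05 -0.02 -1.04  0.2 ]
board tcp mm [68.8 24.7]
```

Call:
drive_tool:
  plan: "255 3 0 -6 0;255 0 0 -5 0;255 0 0 -2 0;255 0 0 0 0;255 0 0 0 0"

```text
t: 7.12
tcp_pos: [0.6466, -0.047, 0.0902]
tool_rot: [-0.178, 0.984, 0.008, -0.006]
contact_force: [-1.1, 0.4, -1.4]
opening: 0.0214
```

```bash
python3 st.py
```

```text
7.12 [ 0.6466 -0.047   0.0902] yaw -159.45 [-1.1  0.4 -1.4] 0.0214 rotq [-0.1783  0.9839  0.0079 -0.0061] q [ 0.17  0.52 -0.05 -0.02 -1.01  0.2 ]
board tcp mm [72.5 23.3]
```

Call:
drive_tool:
  plan: "255 -8 -3 0 0;255 -8 -3 0 0;255 -8 -3 0 0;255 -8 -3 0 0;255 -8 -3 0 0;255 -8 -3 0 0;255 0 0 0 0"

```text
t: 7.7
tcp_pos: [0.5932, -0.0669, 0.0903]
tool_rot: [-0.178, 0.984, 0.008, -0.005]
contact_force: [-0.8, -0.0, -1.1]
opening: 0.0213
```

```bash
python3 st.py
```

```text
7.7 [ 0.5932 -0.0669  0.0903] yaw -159.48 [-0.8 -0.  -1.1] 0.0213 rotq [-0.178   0.984   0.0081 -0.0054] q [ 0.15  0.44 -0.19 -0.02 -0.95  0.22]
board tcp mm [15.5 22.9]
```

Call:
drive_tool:
  plan: "255 -8 -3 0 0;255 -8 -3 0 0;255 -8 -3 0 0;255 -8 -3 0 0;255 -8 -3 0 0;255 -8 -3 0 0;255 -8 -3 0 0;255 -8 -3 0 0;255 -8 -3 0 0;255 0 0 0 0"

```text
t: 8.53
tcp_pos: [0.5122, -0.097, 0.0904]
tool_rot: [-0.178, 0.984, 0.008, -0.006]
contact_force: [-0.4, 0.8, -0.4]
opening: 0.0214
```

```bash
python3 st.py
```

```text
8.53 [ 0.5122 -0.097   0.0904] yaw -159.51 [-0.4  0.8 -0.4] 0.0214 rotq [-0.1778  0.984   0.0082 -0.0057] q [ 0.11  0.33 -0.37 -0.02 -0.88  0.26]
board tcp mm [-70.9  22.2]
```

Call:
drive_tool:
  plan: "255 -8 -3 0 0;255 -8 -3 0 0;255 -8 -3 0 0;255 -8 -3 0 0;255 -4 -1 0 0;255 0 0 0 0;255 0 0 0 0"

```text
t: 9.12
tcp_pos: [0.472, -0.1117, 0.0906]
tool_rot: [-0.178, 0.984, 0.008, -0.005]
contact_force: [-0.3, -0.1, 0.4]
opening: 0.0216
```

```bash
python3 st.py; python3 -c "
from h import *
snap('wrist','w3.png')"
```

```text
9.12 [ 0.472  -0.1117  0.0906] yaw -159.52 [-0.3 -0.1  0.4] 0.0216 rotq [-0.1777  0.984   0.0081 -0.0054] q [ 0.09  0.27 -0.46 -0.02 -0.86  0.28]
board tcp mm [-113.7   22.1]
```

View pics/w3.png

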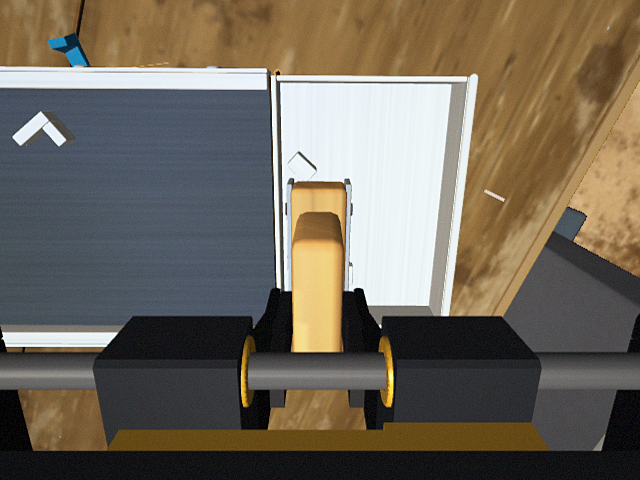

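The picture shows the L still on the plate at (40,128). The square is in the tray at (302,165) and the others are down behind the scraper. For stroke two I lift and return along the other side.

Call:
drive_tool:
  plan: "255 0 0 20 0;255 0 0 20 0;255 15 2 0 0;255 25 3 0 0;255 30 4 0 0;255 30 4 0 0;255 30 4 0 0;255 25 3 0 0;255 20 2 0 0;255 10 1 0 0;255 0 0 0 0;255 0 0 0 0"

```text
t: 10.17
tcp_pos: [0.6679, -0.0857, 0.1297]
tool_rot: [-0.179, 0.984, 0.008, -0.006]
contact_force: [-0.0, -0.5, -1.9]
opening: 0.0215
```

```bash
python3 st.py
```

```text
10.17 [ 0.6679 -0.0857  0.1297] yaw -159.41 [-0.  -0.5 -1.9] 0.0215 rotq [-0.1787  0.9839  0.0081 -0.0056] q [ 0.1   0.52  0.07 -0.02 -1.13  0.26]
board tcp mm [ 79.3 -20.4]
```

Call:
drive_tool:
  plan: "255 -5 -2 0 0;255 0 0 -10 0;255 0 0 -10 0;255 0 0 -8 0;255 0 0 0 0;255 0 0 0 0"

```text
t: 10.67
tcp_pos: [0.6577, -0.0883, 0.0984]
tool_rot: [-0.178, 0.984, 0.009, -0.008]
contact_force: [0.4, 0.2, -2.1]
opening: 0.0217
```

```bash
python3 st.py
```

```text
10.67 [ 0.6577 -0.0883  0.0984] yaw -159.45 [ 0.4  0.2 -2.1] 0.0217 rotq [-0.1783  0.9839  0.0087 -0.0076] q [ 0.1   0.54  0.   -0.02 -1.06  0.27]
board tcp mm [ 68.8 -19.3]
```

Call:
drive_tool:
  plan: "255 3 -1 -4 0;255 0 0 -4 0;255 0 0 0 0;255 0 0 0 0"

```text
t: 11.0
tcp_pos: [0.6615, -0.0896, 0.0905]
tool_rot: [-0.178, 0.984, 0.008, -0.007]
contact_force: [0.7, -0.2, -2.3]
opening: 0.021
```

```bash
python3 st.py
```

```text
11.0 [ 0.6615 -0.0896  0.0905] yaw -159.44 [ 0.7 -0.2 -2.3] 0.021 rotq [-0.1784  0.9839  0.0084 -0.0067] q [ 0.1   0.55  0.01 -0.02 -1.04  0.27]
board tcp mm [ 72.  -21.8]
```

Call:
drive_tool:
  plan: "255 -8 -3 0 0;255 -8 -3 0 0;255 -8 -3 0 0;255 -8 -3 0 0;255 -8 -3 0 0;255 -8 -3 0 0;255 -8 -3 0 0;255 -8 -3 0 0;255 -8 -3 0 0;255 -8 -3 0 0;255 -8 -3 0 0;255 0 0 0 0"

```text
t: 12.0
tcp_pos: [0.5625, -0.1264, 0.0916]
tool_rot: [-0.178, 0.984, 0.009, -0.006]
contact_force: [-0.0, 0.2, -1.0]
opening: 0.0215
```

```bash
python3 st.py
```

```text
12.0 [ 0.5625 -0.1264  0.0916] yaw -159.5 [-0.   0.2 -1. ] 0.0215 rotq [-0.1779  0.984   0.0086 -0.0063] q [ 0.05  0.41 -0.24 -0.02 -0.94  0.32]
board tcp mm [-33.7 -22.6]
```

Call:
drive_tool:
  plan: "255 -8 -3 -1 0;255 -8 -3 0 0;255 -8 -3 0 0;255 -8 -3 0 0;255 -8 -3 0 0;255 -8 -3 0 0;255 -8 -3 0 0;255 -8 -3 0 0;255 -5 -2 0 0;255 0 0 0 0;255 0 0 0 0"

```text
t: 12.92
tcp_pos: [0.4858, -0.1554, 0.0909]
tool_rot: [-0.178, 0.984, 0.008, -0.006]
contact_force: [-0.5, -0.0, -1.5]
opening: 0.0214
```

```bash
python3 st.py
```

```text
12.92 [ 0.4858 -0.1554  0.0909] yaw -159.51 [-0.5 -0.  -1.5] 0.0214 rotq [-0.1778  0.984   0.0083 -0.0058] q [-0.    0.31 -0.4  -0.02 -0.88  0.37]
board tcp mm [-115.7  -23.7]
```

Call:
drive_tool:
  plan: "255 0 0 20 0;255 0 0 25 0;255 0 0 25 0;255 0 20 10 0;255 0 25 0 0;255 0 25 0 0;255 0 25 0 0;255 0 20 0 0;255 0 0 0 0"

```text
t: 13.67
tcp_pos: [0.4888, -0.0359, 0.1756]
tool_rot: [-0.176, 0.984, 0.008, -0.003]
contact_force: [-0.4, -0.3, -1.2]
opening: 0.0221
```

```bash
python3 st.py; python3 -c "
from h import *
snap('wrist','w4.png')"
```

```text
13.67 [ 0.4888 -0.0359  0.1756] yaw -159.69 [-0.4 -0.3 -1.2] 0.0221 rotq [-0.1763  0.9843  0.0084 -0.0032] q [ 0.25  0.18 -0.33 -0.02 -1.06  0.12]
board tcp mm [-72.   87.6]
```

View pics/w4.png

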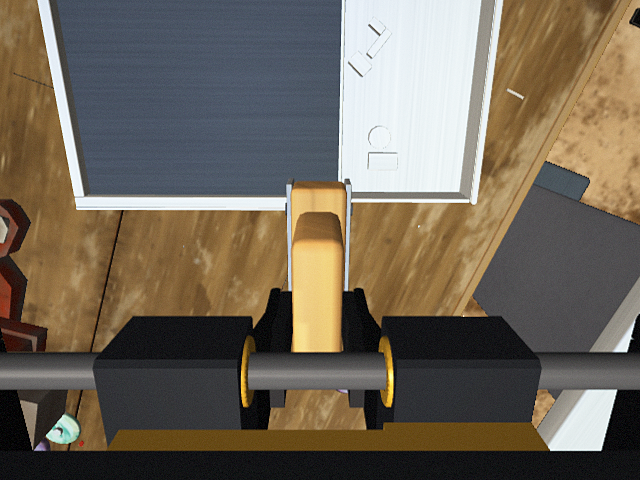

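All four offcuts lie in the tray, at (375,40), (360,64), (379,136) and (383,160), and the plate is clear. I'll carry the scraper to the free bench area where it started.

Call:
drive_tool:
  plan: "255 0 25 0 0;255 0 35 0 0;255 0 35 0 0;255 0 35 0 0;255 0 35 0 0;255 0 30 0 0;255 0 20 0 0;255 0 5 0 0;255 0 0 -20 0;255 0 0 -25 0;255 0 0 -20 0;255 0 0 -10 0;255 0 0 0 0;255 0 0 0 0"

```text
t: 14.88
tcp_pos: [0.494, 0.185, 0.0981]
tool_rot: [-0.172, 0.985, 0.007, -0.002]
contact_force: [0.3, 1.0, -1.3]
opening: 0.0215
```

```bash
python3 st.py
```

```text
14.88 [0.494  0.185  0.0981] yaw -160.18 [ 0.3  1.  -1.3] 0.0215 rotq [-0.1721  0.9851  0.0067 -0.0016] q [ 0.66  0.32 -0.36 -0.02 -0.89 -0.3 ]
board tcp mm [  8.2 293.5]
```

Call:
drive_tool:
  plan: "255 0 0 -15 0;255 0 0 -15 0;255 0 0 -8 0;255 0 0 -4 0;255 0 0 0 0;255 0 0 0 0"

```text
t: 15.38
tcp_pos: [0.499, 0.1839, 0.0599]
tool_rot: [-0.171, 0.985, 0.008, 0.003]
contact_force: [0.8, 0.5, -1.3]
opening: 0.0214
```

```bash
python3 st.py
```

```text
15.38 [0.499  0.1839 0.0599] yaw -160.32 [ 0.8  0.5 -1.3] 0.0214 rotq [-0.1709  0.9852  0.0079  0.0031] q [ 0.65  0.37 -0.4  -0.02 -0.79 -0.3 ]
board tcp mm [ 12.5 290.7]
```

Call:
drive_tool:
  plan: "255 0 0 -6 0;255 0 0 -5 0;255 0 0 -2 0;255 0 0 0 0;255 0 0 0 0"

```text
t: 15.8
tcp_pos: [0.5007, 0.1849, 0.0482]
tool_rot: [-0.171, 0.985, 0.009, 0.005]
contact_force: [-0.1, 0.5, -0.7]
opening: 0.0217
```

```bash
python3 st.py
```

```text
15.8 [0.5007 0.1849 0.0482] yaw -160.29 [-0.1  0.5 -0.7] 0.0217 rotq [-0.1712  0.9852  0.0088  0.0054] q [ 0.65  0.39 -0.41 -0.02 -0.75 -0.3 ]
board tcp mm [ 14.4 291. ]
```

Call:
drive_tool:
  plan: "255 0 0 -2 0;255 0 0 -2 0;255 0 0 0 0;255 0 0 0 0"

```text
t: 16.13
tcp_pos: [0.5018, 0.1854, 0.0465]
tool_rot: [-0.172, 0.985, 0.009, 0.007]
contact_force: [-0.2, 0.0, -1.0]
opening: 0.0211
```

```bash
python3 st.py
```

```text
16.13 [0.5018 0.1854 0.0465] yaw -160.18 [-0.2  0.  -1. ] 0.0211 rotq [-0.1721  0.985   0.0088  0.0069] q [ 0.65  0.39 -0.42 -0.01 -0.75 -0.3 ]
board tcp mm [ 15.7 291.2]
```

Call:
drive_tool:
  plan: "255 0 0 -2 0;255 0 0 -1 0;255 0 0 0 0;170 0 0 0 0;150 0 0 0 0;100 0 0 0 0;0 0 0 0 0;0 0 0 0 0;0 0 0 0 0;0 0 0 0 0;0 0 0 0 0;0 0 0 0 0;0 0 0 0 0;0 0 0 0 0;0 0 0 0 0;0 0 0 0 0"

```text
t: 17.47
tcp_pos: [0.5033, 0.186, 0.0453]
tool_rot: [-0.173, 0.985, 0.009, 0.008]
contact_force: [-0.3, 0.2, -0.9]
opening: 0.0865
```

```bash
python3 st.py
```

```text
17.47 [0.5033 0.186  0.0453] yaw -160.09 [-0.3  0.2 -0.9] 0.0865 rotq [-0.173   0.9849  0.0087  0.0083] q [ 0.65  0.39 -0.42 -0.01 -0.74 -0.3 ]
board tcp mm [ 17.2 291.2]
```

Released. I'll go straight up, then back off so the view is clear.

Call:
drive_tool:
  plan: "0 0 0 15 0;0 0 0 25 0;0 0 0 30 0;0 0 0 35 0;0 0 0 35 0;0 0 0 20 0;0 -20 0 0 0;0 -30 0 0 0;0 0 0 0 0;0 0 0 0 0"

```text
t: 18.3
tcp_pos: [0.4497, 0.1839, 0.2129]
tool_rot: [-0.172, 0.985, 0.008, 0.008]
contact_force: [-0.8, -0.2, 0.3]
opening: 0.0872
```

```bash
python3 st.py; python3 -c "
from h import *
w=snap('wrist','w5.png')
s=snap('scene','sc2.png')
t=snap('top','top2.png')
a=cv2.resize(w,(400,300));b=cv2.resize(s[160:360,170:436],(400,300));c=cv2.resize(t[180:310,190:430],(800,433))[:300];c=cv2.resize(t[180:310,190:430],(554,300))
c=cv2.copyMakeBorder(c,0,0,0,800-554,cv2.BORDER_CONSTANT)
cv2.imwrite('pics/f.png',np.vstack([np.hstack([a,b]),c]))"
```

```text
18.3 [0.4497 0.1839 0.2129] yaw -160.19 [-0.8 -0.2  0.3] 0.0872 rotq [-0.1721  0.985   0.0084  0.0076] q [ 0.72  0.12 -0.31 -0.01 -1.12 -0.37]
board tcp mm [-33.9 307.5]
```

View pics/f.png

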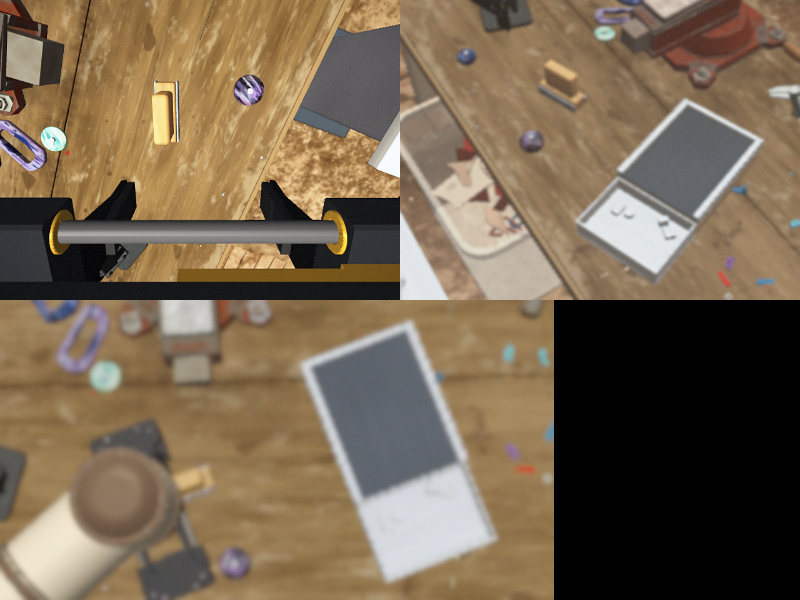

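The combined picture shows the scraper standing upright at (165,112) in the wrist panel and (560,85) in the scene panel. The plate is empty, the offcuts are in the tray around (622,212) and (665,228), and the knobs are in place.

```bash
python3 -c "
from workcell import finish_job
print(finish_job())"
```

```text
the job is handed in; nothing more can be done
None
```

I wiped all four offcuts into the catch tray with the wooden scraper, in two strokes at board y of about +22 and -22 mm. I then set the scraper down on the bench near its starting place, released it, and handed the job in at about 18.5 s of the 64 s allowed.

**Last checks:** the closing pictures show the plate empty and the scraper upright and well clear of the board. The offcuts lie in the tray; the wrist view just before placing showed all four separately. The knobs and green disc near the work look unmoved by eye. I did not check the other bystanders, the mould block and the clip, in the final pictures.

**Disagreements and limits:**
- The board's yaw read up to about 1.5° differently between the top and wrist views, a few millimetres at the open edge, which did not affect the wiping.
- Moves ran a few millimetres off their commanded shifts, and I corrected them along the way.
- I did not measure the scraper's final tilt or height. I lowered it to about the grasp height (tool at 45–46 mm, against 46 mm when I picked it up) before opening the fingers.

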